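# Turn the castor wheel's valve to the top

### The job

The tyre on the upturned castor has just been fitted and now needs air: turn the wheel until its red-capped valve stem stands straight up from the axle, at twelve o'clock, and leave it at rest there. Turn it by pushing the spokes round, one push after another, drawing the fingers right out of the wheel in between, and without spinning it. Keep off the tyre, which is wet with fitting paste, and off the valve stem, and leave the things round about where they are.

Things in the scene. Friction and masses are not known exactly. Their poses are not given: they have to be found in the camera images.
- stand: Fixed upturned trolley castor bolted to a plywood board (260 x 240 x 12 mm). Origin: centre of the board's underside; x along the axle, away from the robot, y left as the robot sees it, z up. Axle 197 mm up. Two steel fork legs at x = -50 and +50 mm, 5-10 mm thick, rise to the axle, 36 mm wide there, 70 mm at the foot. Nothing covers the wheel above the axle or beside the legs.
- axle (a point): Centre of the wheel, on the axle, in the wheel's middle plane (stand's x = 0, y = 0, z = 197 mm). The axle's nuts, 20 mm across, reach out to stand x = -64 and +64 mm.
- wheel (a joint): Turn of the wheel, rad, no stops. 0 or a whole turn: valve straight above the axle. Growing values turn clockwise as the robot sees it: at q the valve lies at stand y = -R sin q, z = 197 mm + R cos q. The bearing drags (about 0.12 N m), so the wheel stays where it is left; pushed at 1 rad/s it coasts under 0.2 rad.
- spokes: Yellow wheel centre: hub (radius 24 mm, x = -43 to 43 mm), five spokes at 36, 108, 180, 252 and 324 degrees from the valve, rim of inner radius 114 mm, 38 mm wide. Each spoke is 13 mm wide; its front face slopes from 34 mm before the middle plane at the hub to 22 mm at the rim, the back alike. Origin: wheel centre; z axis towards the valve, x along the axle, away from the robot.
- tyre: Black tyre, wet with fitting paste, not to be touched: ring of 337 mm outer diameter, 45 mm wide (22.5 mm either side of the middle plane), from radius 123.5 mm outward. Origin: wheel centre.
- valve: Valve stem, not to be touched: stands inward from the rim in the middle plane, from radius 114 mm to 72 mm, 8 mm thick, with a red cap 13 mm across and 20 mm long at its inner end. Origin: wheel centre; its z axis points from the axle to the valve.
- valve_tip (a point): Point on the valve stem 90 mm from the wheel centre, near the outer (rim) end of the red cap.
- gas_bottle_mid (a point): Loose green steel gas bottle standing on the bench, 68 mm across, 190 mm tall; the point is its centre.
- paste_tub_mid (a point): Loose blue tub of fitting paste with a white lid, 84 mm across, 75 mm tall; the point is its centre.
- gauge_mid (a point): Loose tyre gauge lying on the bench, a black dial 56 mm across and 22 mm thick on a steel stem with a brass end, 150 mm long; the point is on the stem 50 mm from the dial's centre.
- wrench_mid (a point): Loose steel wrench lying on the bench, 170 mm long; the point is about half-way along it.

How it is judged:
On the way, in this order (a step that is already met when the one before it is completed fails the run):
1. a first push on a spoke has turned the wheel by some 20 degrees or more (contact force between the fingers and spokes above 0.3 N and distance of valve_tip from where it was at the start of the episode above 0.032 m).
2. the fingers have come right out of the wheel, the valve not yet at the top ((x of the grasp point in the frame of stand below -0.055 m or x of the grasp point in the frame of stand above 0.055 m) and (y of valve_tip in the frame of stand above 0.011 m or y of valve_tip in the frame of stand below -0.011 m or z of valve_tip in the frame of stand below 0.197 m)), for 0.2 s.
3. a further push on a spoke (contact force between the fingers and spokes above 0.3 N).
At the end, for the whole second after the job is handed in: The valve stands at the top of the wheel, within 11 mm to either side of straight above the axle at 90 mm radius (7 degrees), the wheel is at rest, and the four loose things are within 20 mm of where they began (y of valve_tip in the frame of stand between -0.011 and 0.011 m and z of valve_tip in the frame of stand above 0.27 m and velocity of joint wheel between -0.05 and 0.05 rad/s and distance of each of gas_bottle_mid, paste_tub_mid, gauge_mid, wrench_mid from where it was at the start of the episode below 0.02 m); the robot touches nothing.
It fails at once if the robot touches the wet tyre (contact force between any of the fingers, the arm and tyre above 1 N).
It fails at once if the robot touches the valve stem (contact force between any of the fingers, the arm and valve above 1 N).
It fails at once if the wheel is set spinning (faster than 4 rad/s) (velocity of joint wheel above 4 rad/s or velocity of joint wheel below -4 rad/s).
It fails at once if a loose thing near the wheel is moved or lifted by more than 20 mm (distance of any of gas_bottle_mid, paste_tub_mid, gauge_mid, wrench_mid from where it was at the start of the episode above 0.02 m).
It also fails if it takes over 54 s, if anything falls off the work surface, if the arm or the gripper's body presses on something with over 40 N, if the wrist force passes 120 N, or if a joint passes its speed limit or range.

### The arm

A 6-joint arm with a two-finger parallel gripper is mounted at the origin on the work surface. World frame = base frame: x ahead of the robot, y to its left, z up, the work surface at z = 0. Lengths are in m, angles in rad, forces in N, time in s.
With the tool pointing down it reaches from about 0.375 to 0.9 m from the base axis. Payload 3.1 kg.
Tool frame: the origin (TCP) lies at the very end of the fingers, on their centre line; the grasp point (between the pads) lies robot.tcp_to_grasp behind it (robot.tcp_to_grasp is the distance from the TCP to the grasp point, in m); z points along the fingers, y is the direction in which the jaws open and shut (so a half turn about z gives the same grasp; the last joint's range is limited). The gripper opens to 85 mm and grips with 20 to 120 N. Pads are 22 mm wide; open, the fingers measure 114 mm over their backs; the gripper's body (76 mm by 85 mm) begins 54 mm behind the grasp point. The pads swing forward as they close: fully open they stand 13 mm farther back than shut.
Start: joints at [1.071, 0.527, 1.433, -0, 1.181, -0.178], TCP at [0.197, 0.593, 0.231] pointing down, gripper open.
Joint ranges: [-3.08, 3.08], [-0.75, 2.2], [0.22, 2.44], [-1.43, 4.57], [0, 2.65], [-2.85, 2.85]. Speed limits (rad/s): [2.79, 2.79, 3.14, 3.14, 3.14, 3.14].

### API

Orientations are given as a unit quaternion [x, y, z, w].
In Python, from cell import state, capture, get_calibration, ticket, robot gives the robot as it stands.
- The arm moves only by the tool carry_out, never from a script. Its argument "increments" is text: rows parted by semicolons, each of 7 numbers parted by spaces: the shift along the tool's x, y, z in m, then the turn, a rotation vector about the tool's x, y, z in degrees, then the closure, from -1 (fully open) to 1 (shut). A call has 1 to 20 rows; each row shifts and turns the commanded pose from where the row before left it, along the tool's axes as they then stand; what a row does not reach is not made up. A row lasts 1/10 s, in which the tool goes at most 50 mm and 8.59 degrees, less where a joint would pass 70% of its speed; a pose out of reach is approached as far as the arm can. A call is refused whole if a number of a shift passes 0.05 or a number of a turn 8.59, either way. A call with a gripper value outside its range is refused whole. The fingers move at their own pace and stop on an object; the grip force is fixed at half the most. Time passes only in rows, so rows that do not move let the fingers close. It gives the time, the measured TCP pose, the force and the opening at its end, in the units of the state.
- state(): the state, without advancing time (a new reading comes with each control period).
- capture(name): name is "scene" or "side" or "wrist"; returns the picture (480x640x3 uint8, red, green, blue); there is no depth.
- get_calibration(name): a dict with "fx", "fy", "cx", "cy" (pixels), "T" (4x4, takes a point from camera to world coordinates); the wrist camera has in their place "tool_from_camera" (4x4, takes a point from camera to tool coordinates, whose origin is the TCP and whose axes are the flange's). Camera axes: x right, y down, z forward; pixel columns grow to the right and rows downward; lengths in m; the calibration is good to about 2 mm. The wrist camera is an equidistant fisheye: a pixel r from the principal point sees the ray r / f radians off the axis. A picture is of the moment at which its call begins: read the wrist's pose just before it. get_calibration takes no time and is no camera call.
- ticket.hand_in(): hands the job in, once; it reports no verdict.
The state is a dict: "clock": time; "qpos": joint angles; "qd": joint speeds; "joint_efforts": joint torques, N m; "tcp_pos": TCP position; "tool_rot": TCP orientation; "force": force on the tool from outside, world axes, zero at the start; "ft_torque": the same for the moment, N m; "opening": finger opening in m.
Only numpy, scipy, OpenCV 4.12 (cv2) and the standard library are available. Lean on these libraries where they do the work, as an engineer would, in place of code of your own. Each camera call takes 0.05 s, during which the arm holds its last target.

## Working session

There is one attempt and no reset: what is moved stays moved. The work goes in short steps, Python scripts to look and compute and a tool call to move; the robot and the scene stay as the last step left them, time stands still between calls to the robot, and variables do not carry over. Pictures are saved under pics/ and viewed, and the job is handed in when it is done.

Besides the shell and the picture viewer there is one more tool, called as name(argument=value, ...), one argument or row to a line, values as JSON. carry_out: Moves the arm, as the interface text tells. Its arguments: {"type":"object","properties":{"increments":{"type":"string"}},"required":["increments"]}

```bash
mkdir -p pics; ls; python3 - <<'E'
from cell import state,capture,get_calibration,robot
import cv2,numpy as np
s=state();print({k:np.round(v,3) for k,v in s.items()}); print(robot.tcp_to_grasp)
for n in("scene","side"):
    cv2.imwrite(f"pics/{n}0.png",capture(n)[:,:,::-1]); c=get_calibration(n);print(n,c)
print(get_calibration("wrist"))
E
```

```text
pics
{'clock': np.float64(0.0), 'qpos': array([ 1.071,  0.528,  1.434,  0.   ,  1.181, -0.179]), 'qd': array([ 0.   , -0.001,  0.001, -0.   ,  0.001, -0.001]), 'joint_efforts': array([ 1.0000e-03, -4.4235e+01, -1.7802e+01, -0.0000e+00,  9.0000e-03,
        0.0000e+00]), 'tcp_pos': array([0.197, 0.592, 0.23 ]), 'tool_rot': array([ 0.16 ,  0.987, -0.001, -0.   ]), 'force': array([ 0.402, -0.438, -0.241]), 'ft_torque': array([ 0.014,  0.037, -0.011]), 'opening': np.float64(0.085)}
0.0187
scene {'fx': 505.4249981965507, 'fy': 505.4249981965507, 'cx': 318.39001953475474, 'cy': 238.42428632435184, 'T': array([[-0.51819437,  0.54880723, -0.65596129,  1.35935376],
       [ 0.85524806,  0.32799551, -0.4012103 ,  0.54798921],
       [-0.00503475, -0.76891454, -0.63933175,  0.94664218],
       [ 0.        ,  0.        ,  0.        ,  1.        ]])}
side {'fx': 457.47747935993647, 'fy': 457.47747935993647, 'cx': 313.7756005702116, 'cy': 234.55669401810937, 'T': array([[ 0.89696082, -0.24177378,  0.3701442 ,  0.14792923],
       [-0.44201439, -0.47299417,  0.76216782, -0.82872384],
       [-0.00919615, -0.84724374, -0.53112473,  0.78858954],
       [ 0.        ,  0.        ,  0.        ,  1.        ]])}
{'fx': 371.64829954431775, 'fy': 371.64829954431775, 'cx': 321.19547579443434, 'cy': 233.85255023039724, 'tool_from_camera': array([[ 5.13854313e-04, -9.63280722e-01, -2.68495787e-01,
         6.66424930e-02],
       [ 9.99999631e-01,  6.79943352e-04, -5.25603034e-04,
        -2.76562637e-04],
       [ 6.88865195e-04, -2.68495417e-01,  9.63280715e-01,
        -1.42774587e-01],
       [ 0.00000000e+00,  0.00000000e+00,  0.00000000e+00,
         1.00000000e+00]])}
```

View pics/scene0.png

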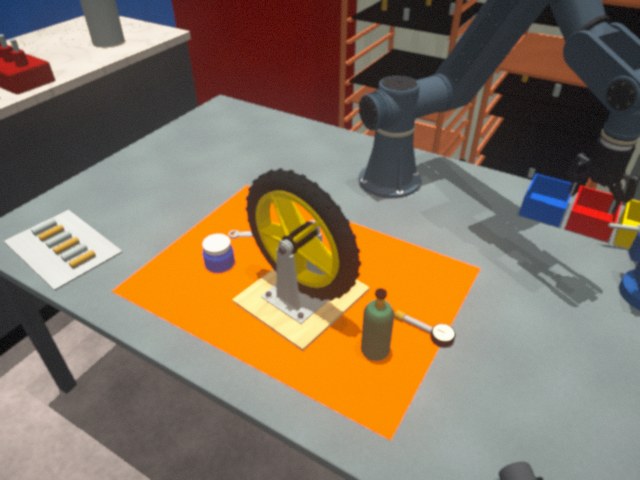

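View pics/side0.png

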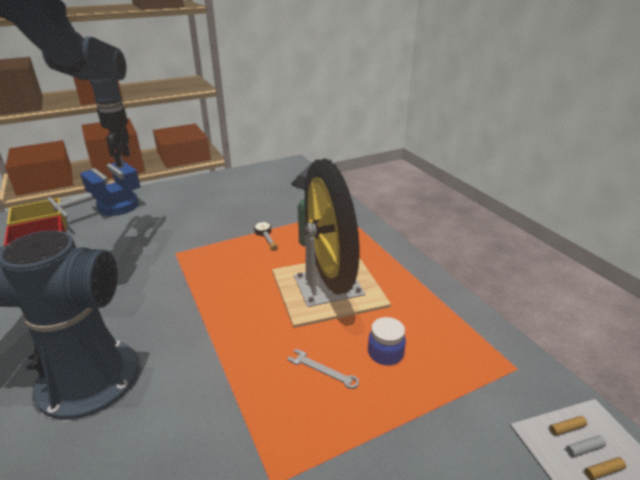

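```bash
python3 - <<'E'
import cv2
a=cv2.imread("pics/scene0.png")[160:360,220:380]; cv2.imwrite("pics/sc_crop.png",cv2.resize(a,(480,600),interpolation=cv2.INTER_CUBIC))
a=cv2.imread("pics/side0.png")[150:330,260:400]; cv2.imwrite("pics/si_crop.png",cv2.resize(a,(466,600),interpolation=cv2.INTER_CUBIC))
E
```

```text
(no output)
```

View pics/sc_crop.png

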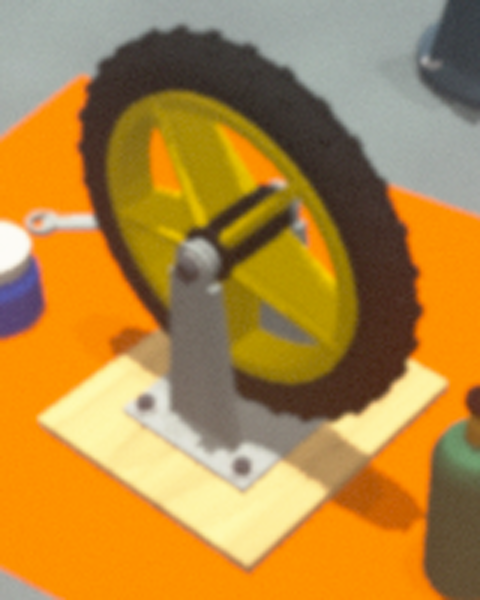

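View pics/si_crop.png

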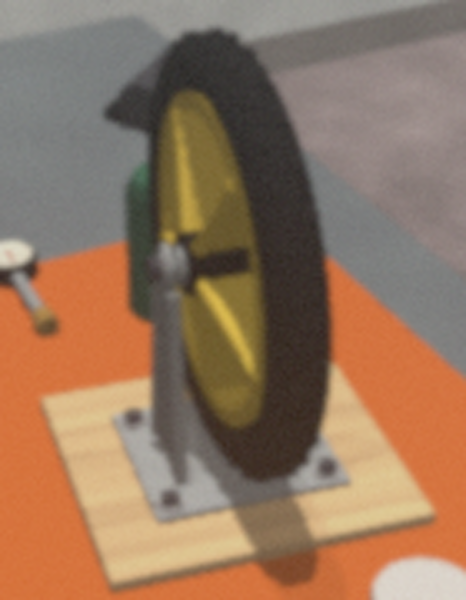

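```bash
cat > h.py <<'E'
import numpy as np,cv2
from cell import state,capture,get_calibration,robot
from scipy.spatial.transform import Rotation as R
def ray(n,u,v):
    c=get_calibration(n);T=c['T'];d=T[:3,:3]@np.array([(u-c['cx'])/c['fx'],(v-c['cy'])/c['fy'],1]);return T[:3,3],d
def onz(n,u,v,z):
    o,d=ray(n,u,v);return o+d*(z-o[2])/d[2]
def proj(n,p):
    c=get_calibration(n);q=np.linalg.inv(c['T'])@np.append(p,1);return np.array([c['cx']+c['fx']*q[0]/q[2],c['cy']+c['fy']*q[1]/q[2]])
E
python3 - <<'E'
from h import *
S=[onz('scene',220+u/3,160+v/3,.012) for u,v in((40,416),(250,566),(447,381))]
D=[onz('side',260+u/3.33,150+v/3.333,.012) for u,v in((42,400),(112,583),(434,517))]
for L in (S,D):
    print(np.round(L,4)); print(np.linalg.norm(L[0]-L[1]),np.linalg.norm(L[2]-L[1]),(L[0]+L[2])/2)
    for a,b in((0,1),(1,2)): d=L[b]-L[a];print(np.degrees(np.arctan2(d[1],d[0])))
# nuts
for n,u,v in(('scene',220+187/3,160+265/3),('side',260+165/3.33,150+265/3.33)): print(n,onz(n,u,v,.197))
E
```

```text
[[ 0.715  -0.0998  0.012 ]
 [ 0.7561  0.1366  0.012 ]
 [ 0.5015  0.176   0.012 ]]
0.23995149044607125 0.25762278599707555 [0.608257   0.03811456 0.012     ]
80.14864932734565
171.20076498267883
[[ 0.5007  0.1685  0.012 ]
 [ 0.4626 -0.0631  0.012 ]
 [ 0.7133 -0.1084  0.012 ]]
0.2347151822069724 0.2547525478207724 [0.60700561 0.03003648 0.012     ]
-99.32361220422439
-10.248748462506976
scene [0.66222095 0.02557847 0.197     ]
side [0.56114985 0.04580843 0.197     ]
```

carry_out(
  increments="-0.028 -0.03 -0.009 0 0 0 -1;-0.028 -0.03 -0.009 0 0 0 1;-0.028 -0.03 -0.009 0 0 0 1;-0.028 -0.03 -0.009 0 0 0 1;-0.028 -0.03 -0.009 0 0 0 1;-0.028 -0.03 -0.009 0 0 0 1;-0.028 -0.03 -0.009 0 0 0 1;-0.028 -0.03 -0.009 0 0 0 1;-0.028 -0.03 -0.009 0 0 0 1;-0.028 -0.03 -0.009 0 0 0 1;-0.028 -0.03 -0.009 0 0 0 1;-0.028 -0.03 -0.009 0 0 0 1;-0.028 -0.03 -0.009 0 0 0 1;-0.028 -0.03 -0.009 0 0 0 1;0 0 0 0 0 -4.5 1;0 0 0 0 0 -4.5 1;0 0 0 0 0 0 1",
)

```text
clock: 1.8
tcp_pos: [0.4364, 0.0704, 0.357]
tool_rot: [0.082, 0.997, 0.0, -0.0]
force: [0.1, 1.1, 0.3]
opening: 0.0001
```

```bash
python3 - <<'E'
from h import *
s=state();print({k:np.round(v,3) for k,v in s.items()}); print(R.from_quat(s['tool_rot']).as_matrix().round(3))
cv2.imwrite("pics/w1.png",capture("wrist")[:,:,::-1])
E
```

```text
{'clock': np.float64(1.8), 'qpos': array([-0.094,  0.127,  1.683,  0.   ,  1.332, -1.5  ]), 'qd': array([ 0.017, -0.004,  0.005, -0.001, -0.001,  0.058]), 'joint_efforts': array([-3.1600e-01, -2.6387e+01, -1.9922e+01, -1.4000e-02, -9.0000e-03,
       -2.8400e-01]), 'tcp_pos': array([0.436, 0.07 , 0.357]), 'tool_rot': array([ 0.082,  0.997,  0.   , -0.   ]), 'force': array([0.118, 1.135, 0.306]), 'ft_torque': array([0.009, 0.049, 0.066]), 'opening': np.float64(0.0)}
[[-0.986  0.164 -0.001]
 [ 0.164  0.986  0.   ]
 [ 0.001 -0.    -1.   ]]
```

View pics/w1.png

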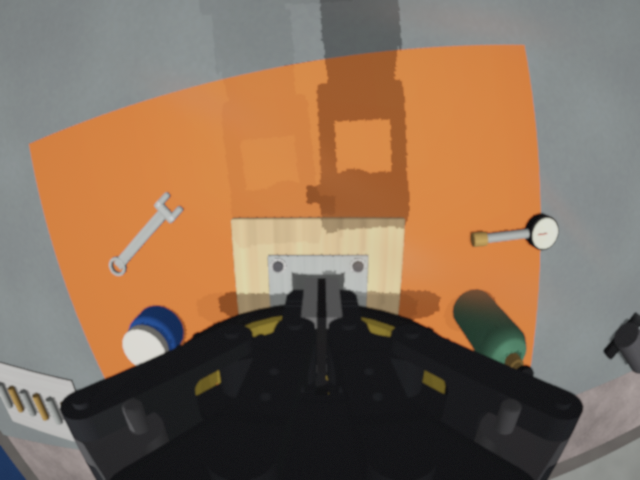

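carry_out(
  increments="0 0 0 0 -8 0 1;0 0 0 0 -8 0 1;0 0 0 0 -8 0 1;0 0 0 0 -8 0 1;0 0 0 0 -8 0 1;0 0 0 0 0 0 1",
)

```text
clock: 2.45
tcp_pos: [0.43, 0.072, 0.3525]
tool_rot: [0.076, 0.938, -0.028, 0.336]
force: [-0.4, -0.6, -0.2]
opening: 0.0001
```

```bash
python3 - <<'E'
from h import *
s=state();print({k:np.round(v,3) for k,v in s.items()}); print(R.from_quat(s['tool_rot']).as_matrix().round(3))
cv2.imwrite("pics/w2.png",capture("wrist")[:,:,::-1])
E
```

```text
{'clock': np.float64(2.45), 'qpos': array([-0.034, -0.1  ,  2.135, -0.198,  0.43 , -1.292]), 'qd': array([-0.018,  0.034, -0.173,  0.064,  0.121, -0.079]), 'joint_efforts': array([ 1.8000e-02, -1.4554e+01, -1.9826e+01, -5.3200e-01, -3.1360e+00,
        3.6200e-01]), 'tcp_pos': array([0.43 , 0.072, 0.353]), 'tool_rot': array([ 0.076,  0.938, -0.028,  0.336]), 'force': array([-0.446, -0.599, -0.172]), 'ft_torque': array([-0.001,  0.336,  0.013]), 'opening': np.float64(0.0)}
[[-0.763  0.162  0.626]
 [ 0.124  0.987 -0.103]
 [-0.635 -0.001 -0.773]]
```

View pics/w2.png

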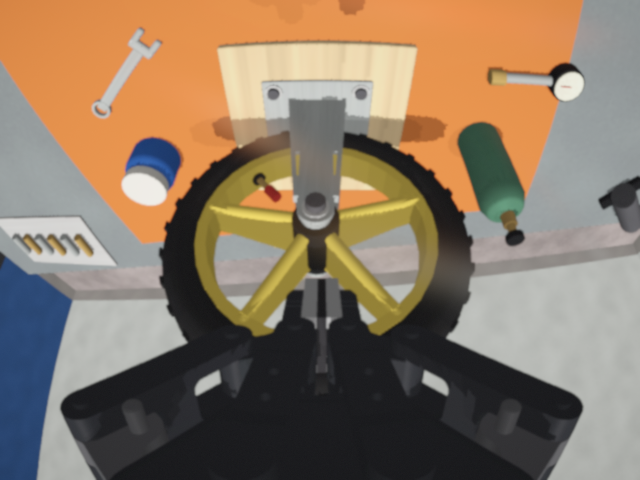

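```bash
cat >> h.py <<'E'
def wray(pos,q,u,v):
    c=get_calibration('wrist');x=(u-c['cx'])/c['fx'];y=(v-c['cy'])/c['fx'];r=np.hypot(x,y)
    d=np.array([np.sin(r)*x/r,np.sin(r)*y/r,np.cos(r)]);M=R.from_quat(q).as_matrix();t=c['tool_from_camera']
    return np.array(pos)+M@t[:3,3],M@t[:3,:3]@d
YAW=np.radians(-9.4);C=np.array([.6075,.034,.197])
SX=np.array([np.cos(YAW),np.sin(YAW),0]);SY=np.array([-SX[1],SX[0],0])
def wplane(pos,q,u,v,off=0):
    o,d=wray(pos,q,u,v);p=o+d*((C+off*SX-o)@SX)/(d@SX);return (p-C)@SY,p[2]-C[2]
def stand(p): p=np.array(p);return np.array([(p-C)@SX,(p-C)@SY,p[2]-C[2]])
E
python3 - <<'E'
from h import *
A=([.4364,.0704,.357],[.082,.997,0,0]);
for u,v in((233,218),(404,218)):
    o,d=wray(*A,u,v);print('board',o+d*(.012-o[2])/d[2])
B=([.430,.072,.353],[.076,.938,-.028,.336])
for u,v in((233,43),(414,45),(220,47)):
    o,d=wray(*B,u,v);print('board2',o+d*(.012-o[2])/d[2])
print('nut',wplane(*B,317,203,-.064))
for u,v in((259,180),(267,187),(276,196)): 
    y,z=wplane(*B,u,v);print('valve',y,z,np.hypot(y,z),np.degrees(np.arctan2(-y,z)))
E
```

```text
board [ 0.46231881 -0.05692225  0.012     ]
board [0.50040751 0.17407895 0.012     ]
board2 [ 0.46136004 -0.03972593  0.012     ]
board2 [0.49776906 0.17105883 0.012     ]
board2 [ 0.46261776 -0.05681576  0.012     ]
nut (np.float64(0.004205558560672532), np.float64(0.007597175692223679))
valve -0.06684378281224986 -0.08190640636333396 0.10572015278085263 140.78213048596675
valve -0.05595743383545554 -0.07036149420590354 0.08989980126972907 141.50529993041587
valve -0.04409633951081112 -0.05620409670336435 0.07143799860364128 141.88314931893464
```

```bash
sed -i 's/C=np.array(\[.6075,.034,.197\])/C=np.array([.608,.036,.197])/' h.py; cat >> h.py <<'E'
def go(*pts):
    s=state();M=R.from_quat(s['tool_rot']).as_matrix();S=np.array([SX,SY,[0,0,1]])
    p=stand(s['tcp_pos'])*1000;print('at',p.round(1),'z',(S@M[:,2]).round(3),'y',(S@M[:,1]).round(3),'q',np.round(s['qpos'],2),'F',np.round(s['force'],1))
    for t in pts:
        d=np.array(t)-p;print(t,'tool shift mm',(M.T@S.T@d).round(1),'rows',np.linalg.norm(d)/50);p=np.array(t)
E
python3 -c "
from h import *
go((-90,-75,60))"
```

```text
at [-177.8    6.7  158.3] z [ 0.638  0.    -0.77 ] y [-0.001  1.    -0.   ] q [-0.03 -0.1   2.13 -0.2   0.43 -1.29] F [ 0.6 -0.7  1.5]
(-90, -75, 60) tool shift mm [ -4.9 -81.7 131.7] rows 3.10173154132564
```

carry_out(
  increments="0 -0.01 0.016 0 0 0 1;0 -0.01 0.016 0 0 0 1;0 -0.01 0.016 0 0 0 1;0 -0.01 0.016 0 0 0 1;0 -0.01 0.016 0 0 0 1;0 -0.01 0.016 0 0 0 1;0 -0.01 0.016 0 0 0 1;0 -0.01 0.016 0 0 0 1;0 0 0 0 -4 0 1;0 0 0 0 -4 0 1;0 0 0 0 0 0 1",
)

```text
clock: 3.6
tcp_pos: [0.5086, -0.0054, 0.2954]
tool_rot: [0.077, 0.921, -0.032, 0.382]
force: [-0.2, -0.0, -0.1]
opening: -0.0
```

```bash
python3 -c "
from h import *
go((-90,-75,15),(-10,-75,15))
cv2.imwrite('pics/w3.png',capture('wrist')[:,:,::-1])"
```

```text
at [-91.3 -57.   98.4] z [ 0.707 -0.002 -0.707] y [0.003 1.    0.001] q [-0.28  0.13  2.2   1.21  0.08 -2.85] F [-0.2 -0.  -0.1]
(-90, -75, 15) tool shift mm [ 58.  -18.   59.9] rows 1.705621087813187
(-10, -75, 15) tool shift mm [-56.6   0.2  56.6] rows 1.6
```

View pics/w3.png

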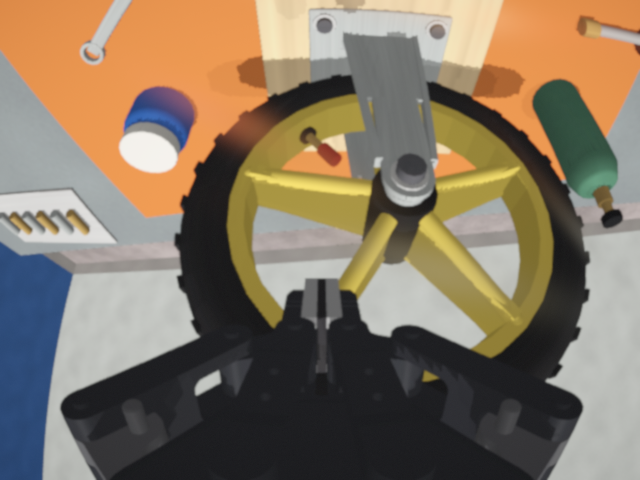

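carry_out(
  increments="0 0 0 0 0 8.5 1;0 0 0 0 0 8.5 1;0 0 0 0 0 8.5 1;0 0 0 0 0 8.5 1;0 0 0 0 0 8.5 1;0 0 0 0 0 8.5 1;0 0 0 0 0 8.5 1;0 0 0 0 0 8.5 1;0 0 0 0 0 8.5 1;0 0 0 0 0 8.5 1;0 0 0 0 0 8.5 1;0 0 0 0 0 8.5 1",
)

```text
clock: 4.85
tcp_pos: [0.5069, -0.0056, 0.2935]
tool_rot: [0.765, 0.519, 0.275, 0.264]
force: [-0.0, -0.8, 0.1]
opening: 0.0001
```

```bash
python3 -c "
from h import *
go((-90,-75,15),(-10,-75,15))"
```

```text
at [-93.  -57.6  96.5] z [ 0.704 -0.003 -0.71 ] y [ 0.693 -0.211  0.689] q [-0.28  0.13  2.2   1.2   0.08 -1.07] F [-0.  -0.8  0.1]
(-90, -75, 15) tool shift mm [-28.5 -50.4  60. ] rows 1.6684597723058627
(-10, -75, 15) tool shift mm [12.1 55.5 56.3] rows 1.6
```

carry_out(
  increments="0 0 0 0 0 8.5 1;0 0 0 0 0 8.5 1;0 0 0 0 0 8.5 1;0 0 0 0 0 8.5 1;0 0 0 0 0 8.5 1;0 0 0 0 0 8.5 1;0 0 0 0 0 8.5 1;0 0 0 0 0 8.5 1;0 0 0 0 0 8.5 1;0 0 0 0 0 1.3 1;0 0 0 0 0 0 1",
)

```text
clock: 5.95
tcp_pos: [0.5061, -0.0057, 0.2933]
tool_rot: [0.922, -0.073, 0.379, 0.034]
force: [-0.5, -1.1, -0.9]
opening: 0.0004
```

```bash
python3 -c "
from h import *
go((-90,-75,15),(-10,-75,15))"
```

```text
at [-93.7 -57.7  96.3] z [ 0.704 -0.004 -0.71 ] y [ 0.002 -1.     0.007] q [-0.28  0.13  2.2   1.2   0.08  0.28] F [-0.5 -1.1 -0.9]
(-90, -75, 15) tool shift mm [-54.7  16.7  60.4] rows 1.6636801514267157
(-10, -75, 15) tool shift mm [56.8  0.2 56.3] rows 1.6
```

carry_out(
  increments="0 0 0 0 4 0 1;0 0 0 0 4 0 1;0 0 0 0 4 0 1;0 0 0 0 4 0 1;0 0 0 0 4 0 1;0 0 0 0 4 0 1;0 0 0 0 0 0 1;0 0 0 0 0 0 1",
)

```text
clock: 6.75
tcp_pos: [0.5031, 0.0189, 0.2845]
tool_rot: [0.899, -0.06, 0.433, -0.0]
force: [0.4, 0.8, 0.4]
opening: -0.0003
```

```bash
python3 -c "
from h import *
go((-90,-75,25),(-10,-75,25))
cv2.imwrite('pics/w4.png',capture('wrist')[:,:,::-1])"
```

```text
at [-100.7  -34.    87.5] z [ 0.777  0.076 -0.625] y [ 0.055 -0.997 -0.052] q [-0.29  0.18  2.32  2.51  0.3  -1.03] F [0.4 0.8 0.4]
(-90, -75, 25) tool shift mm [-41.7  44.7  44.2] rows 1.5094032380585807
(-10, -75, 25) tool shift mm [50.2  4.4 62.1] rows 1.6
```

View pics/w4.png

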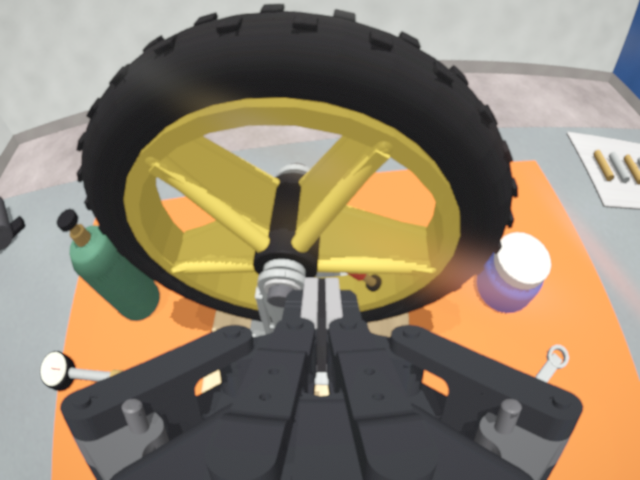

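```bash
cat >> h.py <<'E'
def rot(a):
    a=np.radians(a);S=np.array([SX,SY,[0,0,1]]);z=np.array([np.cos(a),0,-np.sin(a)]);y=np.array([0,-1.,0]);D=S.T@np.column_stack([np.cross(y,z),y,z])
    M=R.from_quat(state()['tool_rot']).as_matrix();return R.from_matrix(M.T@D).as_rotvec(degrees=True).round(2)
E
python3 -c "
from h import *
print(rot(22)); go((-80,-75,45))"
```

```text
[-4.27 16.77 -0.98]
at [-100.4  -34.    87.9] z [ 0.777  0.076 -0.624] y [ 0.055 -0.997 -0.052] q [-0.29  0.18  2.32  2.51  0.3  -1.03] F [ 1.  -0.7  0.6]
(-80, -75, 45) tool shift mm [-20.4  44.2  39.5] rows 1.2543077728395966
```

carry_out(
  increments="-0.002 0.005 0.005 -0.5 2 -0.1 1;-0.002 0.005 0.005 -0.5 2 -0.1 1;-0.002 0.005 0.005 -0.5 2 -0.1 1;-0.002 0.005 0.005 -0.5 2 -0.1 1;-0.002 0.005 0.005 -0.5 2 -0.1 1;-0.002 0.005 0.005 -0.5 2 -0.1 1;-0.002 0.005 0.005 -0.5 2 -0.1 1;-0.002 0.005 0.005 -0.5 2 -0.1 1;0 0 0 0 0 0 1",
)

```text
clock: 7.7
tcp_pos: [0.5439, -0.0212, 0.2562]
tool_rot: [0.833, -0.07, 0.547, 0.043]
force: [-0.3, -0.4, -0.7]
opening: -0.0001
```

```bash
python3 -c "
from h import *
print(rot(22)); go((-80,-75,25),(-10,-75,25))
cv2.imwrite('pics/w5.png',capture('wrist')[:,:,::-1])"
```

```text
[-0.11  1.48 -0.28]
at [-53.9 -66.9  59.2] z [ 0.917  0.002 -0.398] y [-0.    -1.    -0.005] q [-0.33  0.54  2.44  2.96  1.   -1.53] F [-0.3 -0.4 -0.7]
(-80, -75, 25) tool shift mm [-41.7   8.3 -10.3] rows 0.8751078078602944
(-10, -75, 25) tool shift mm [27.9 -0.  64.2] rows 1.4
```

View pics/w5.png

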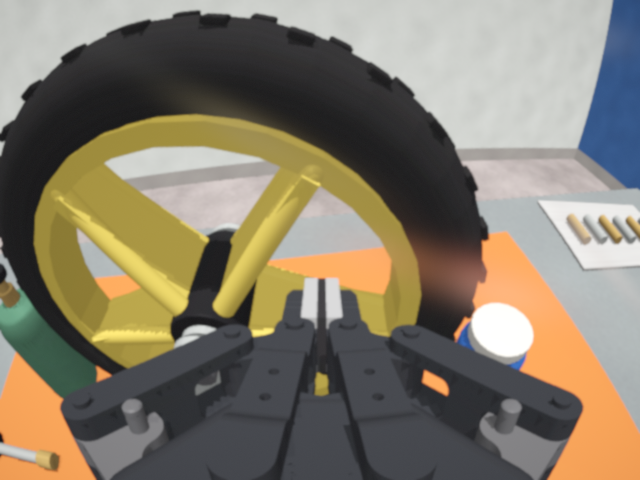

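```bash
python3 -c "
from h import *
go((-45,-74,30),(-12,-74,30),(-12,-60,45),(-12,-45,57),(-12,-25,65),(-12,0,68),(-12,15,66),(-60,12,66))"
```

```text
at [-54.7 -66.8  59.5] z [ 0.917  0.002 -0.399] y [-0.    -1.    -0.005] q [-0.33  0.53  2.44  2.96  1.   -1.53] F [-0.5  0.7  0.7]
(-45, -74, 30) tool shift mm [-23.1   7.4  20.6] rows 0.6373292951409337
(-12, -74, 30) tool shift mm [13.2 -0.  30.3] rows 0.66
(-12, -60, 45) tool shift mm [ 13.7 -14.1  -6. ] rows 0.41036569057366384
(-12, -45, 57) tool shift mm [ 10.9 -15.1  -4.8] rows 0.3841874542459709
(-12, -25, 65) tool shift mm [  7.2 -20.   -3.2] rows 0.4308131845707603
(-12, 0, 68) tool shift mm [  2.6 -25.   -1.1] rows 0.5035871324805669
(-12, 15, 66) tool shift mm [ -1.9 -15.    0.8] rows 0.3026549190084311
(-60, 12, 66) tool shift mm [-19.1   3.  -44. ] rows 0.961873172512884
```

carry_out(
  increments="-0.012 0.004 0.01 0 0 0 1;-0.011 0.003 0.01 0 0 0 1;0.004 0 0.01 0 0 0 1;0.004 0 0.01 0 0 0 1;0.005 0 0.01 0 0 0 1;0 0 0 0 0 0 1;0 0 0 0 0 0 1",
)

```text
clock: 8.45
tcp_pos: [0.5836, -0.0345, 0.229]
tool_rot: [0.833, -0.07, 0.547, 0.044]
force: [-0.2, -0.5, 0.1]
opening: 0.0001
```

```bash
python3 -c "
from h import *
print(rot(23));go((-12,-74,30))
cv2.imwrite('pics/w6.png',capture('wrist')[:,:,::-1])"
```

```text
[-0.03  0.49 -0.25]
at [-12.5 -73.5  32. ] z [ 0.917  0.001 -0.399] y [-0.001 -1.    -0.004] q [-0.33  0.62  2.35  2.96  0.99 -1.53] F [-0.2 -0.5  0.1]
(-12, -74, 30) tool shift mm [-1.6  0.5  1.3] rows 0.042282115993104614
```

View pics/w6.png

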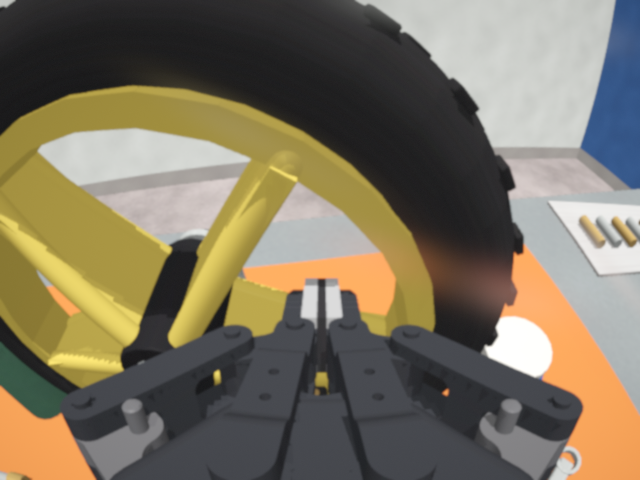

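carry_out(
  increments="0.0045 -0.005 -0.002 0 0 0 1;0.0045 -0.005 -0.002 0 0 0 1;0.0045 -0.005 -0.002 0 0 0 1;0.0035 -0.005 -0.0015 0 0 0 1;0.0035 -0.005 -0.0015 0 0 0 1;0.0035 -0.005 -0.0015 0 0 0 1;0.0025 -0.0065 -0.001 0 0 0 1;0.0025 -0.0065 -0.001 0 0 0 1;0.0025 -0.0065 -0.001 0 0 0 1;0 0 0 0 0 0 1",
)

```text
clock: 9.5
tcp_pos: [0.5928, 0.0151, 0.264]
tool_rot: [0.833, -0.069, 0.548, 0.043]
force: [-0.2, -0.3, 0.3]
opening: -0.0
```

```bash
python3 -c "
from h import *
print(rot(23));go((-12,0,68),(-12,15,66))
cv2.imwrite('pics/w7.png',capture('wrist')[:,:,::-1])"
```

```text
[-0.1   0.35 -0.2 ]
at [-11.6 -23.1  67. ] z [ 0.918  0.002 -0.396] y [ 0.    -1.    -0.004] q [-0.16  0.51  2.29  3.14  0.82 -1.57] F [-0.2 -0.3  0.3]
(-12, 0, 68) tool shift mm [  0.7 -23.1  -0.8] rows 0.4629079334554391
(-12, 15, 66) tool shift mm [ -1.9 -15.    0.8] rows 0.3026549190084311
```

View pics/w7.png

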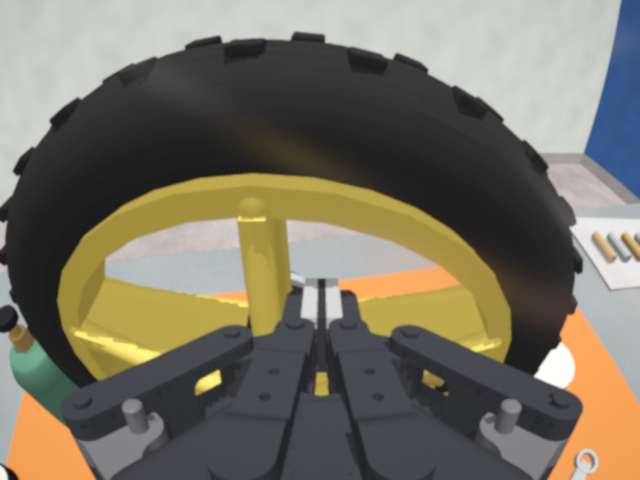

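carry_out(
  increments="0.0005 -0.006 0 0 0 0 1;0.0005 -0.006 0 0 0 0 1;0 -0.006 0 0 0 0 1;0 -0.006 0 0 0 0 1;-0.0005 -0.006 0 0 0 0 1;-0.0005 -0.006 0 0 0 0 1;-0.0005 -0.005 0 0 0 0 1;0 0 0 0 0 0 1",
)

```text
clock: 10.35
tcp_pos: [0.599, 0.0555, 0.2626]
tool_rot: [0.833, -0.069, 0.547, 0.043]
force: [0.3, 0.3, -0.3]
opening: 0.0003
```

```bash
python3 -c "
from h import *
print(rot(23));go((-12,12,66),(-60,12,66))
cv2.imwrite('pics/w8.png',capture('wrist')[:,:,::-1])"
```

```text
[-0.1   0.5  -0.19]
at [-12.1  17.8  65.6] z [ 0.917  0.002 -0.399] y [ 0.    -1.    -0.004] q [-0.04  0.51  2.25  3.31  0.79 -1.63] F [ 0.3  0.3 -0.3]
(-12, 12, 66) tool shift mm [ 0.4  5.8 -0.1] rows 0.11661180189319778
(-60, 12, 66) tool shift mm [-19.1  -0.  -44. ] rows 0.96
```

View pics/w8.png

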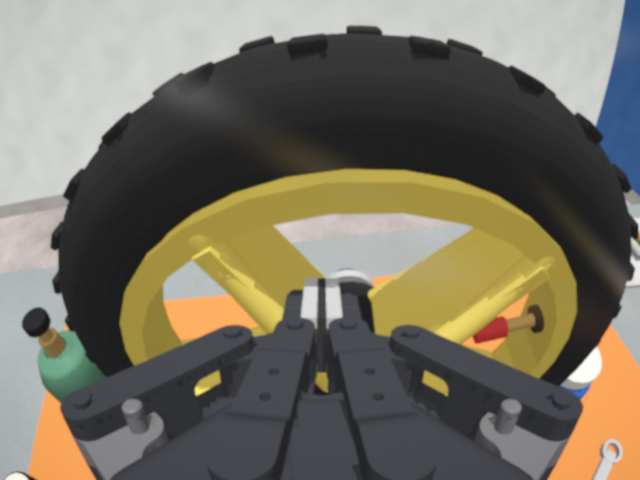

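carry_out(
  increments="0 0.006 0 0 0 0 1;-0.0048 0 -0.011 0 0 0 1;-0.0048 0 -0.011 0 0 0 1;-0.0048 0 -0.011 0 0 0 1;-0.0048 0 -0.011 0 0 0 1;0 0 0 0 0 0 1;0 0 0 0 0 0 1;0 0 0 0 0 0 1",
)

```text
clock: 11.2
tcp_pos: [0.551, 0.0562, 0.2627]
tool_rot: [0.833, -0.071, 0.547, 0.044]
force: [0.6, -0.2, -0.3]
opening: 0.0002
```

```bash
python3 -c "
from h import *
print(rot(23));go((-60,22,60),(-12,22,60),(-12,40,52),(-12,58,38),(-12,68,20),(-12,70,10),(-12,70,0))
s=state()
cv2.imwrite('pics/w9.png',capture('wrist')[:,:,::-1])
print(s['tcp_pos'].tolist(),s['tool_rot'].tolist())"
```

```text
[ 0.03  0.47 -0.27]
at [-59.6  10.7  65.7] z [ 0.917 -0.    -0.398] y [-0.002 -1.    -0.004] q [-0.04  0.51  2.37  3.29  0.89 -1.61] F [ 0.6 -0.2 -0.3]
(-60, 22, 60) tool shift mm [ -5.4 -11.3   1.9] rows 0.25379435523320365
(-12, 22, 60) tool shift mm [19.1 -0.1 44. ] rows 0.96
(-12, 40, 52) tool shift mm [ -7.4 -18.    3.2] rows 0.39395431207184417
(-12, 58, 38) tool shift mm [-12.9 -17.9   5.6] rows 0.45607017003965516
(-12, 68, 20) tool shift mm [-16.6  -9.9   7.2] rows 0.41182520563948005
(-12, 70, 10) tool shift mm [-9.2 -2.   4. ] rows 0.2039607805437114
(-12, 70, 0) tool shift mm [-9.2  0.   4. ] rows 0.2
[0.5509761644704646, 0.056242543421808525, 0.2626728520501642] [0.8331378488123649, -0.07058224656881287, 0.546787067999359, 0.043856283634943816]
```

View pics/w9.png

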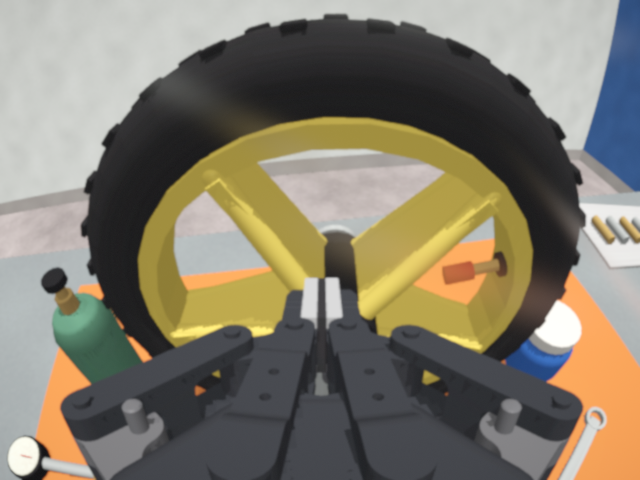

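```bash
python3 -c "
from h import *
P=([0.55098,0.05624,0.26267],[0.83314,-0.07058,0.54679,0.04386])
for u,v in((445,274),(458,272),(472,270),(488,267)):
  y,z=wplane(*P,u,v);print(y,z,np.hypot(y,z),np.degrees(np.arctan2(-y,z)))
"
```

```text
-0.0696417184568229 0.019869420101345903 0.07242073463299828 74.07606661028314
-0.07840384816552871 0.021353598720078804 0.081259704561741 74.7647915015675
-0.08807594293512036 0.022789184038366495 0.09097647296441601 75.49317323497408
-0.0992253209722632 0.02506858096907455 0.10234304115987419 75.8213214430058
```

carry_out(
  increments="-0.003 0 0.001 0 0 0 1;0.0048 0 0.011 0 0 0 1;0.0048 0 0.011 0 0 0 1;0.0048 0 0.011 0 0 0 1;0.0048 0 0.011 0 0 0 1;0 -0.006 0 0 0 0 1;-0.002 -0.006 0.0008 0 0 0 1;-0.002 -0.006 0.001 0 0 0 1;-0.0025 -0.006 0.001 0 0 0 1;-0.003 -0.005 0.0014 0 0 0 1;-0.0035 -0.005 0.0015 0 0 0 1;-0.004 -0.005 0.0018 0 0 0 1;-0.0045 -0.005 0.002 0 0 0 1;0 0 0 0 0 0 1",
)

```text
clock: 12.65
tcp_pos: [0.6047, 0.0932, 0.2346]
tool_rot: [0.834, -0.069, 0.545, 0.043]
force: [-1.2, -0.7, 0.7]
opening: 0.0001
```

```bash
python3 -c "
from h import *
print(rot(23));go((-12,68,20),(-12,70,10),(-12,70,0))
s=state()
cv2.imwrite('pics/w10.png',capture('wrist')[:,:,::-1])
print(s['tcp_pos'].tolist(),s['tool_rot'].tolist())"
```

```text
[-0.1   0.68 -0.16]
at [-12.6  55.9  37.6] z [ 0.916  0.002 -0.402] y [ 0.001 -1.    -0.003] q [ 0.08  0.59  2.22  3.44  0.84 -1.67] F [-1.2 -0.7  0.7]
(-12, 68, 20) tool shift mm [-15.9 -12.1   7.7] rows 0.4278423086892515
(-12, 70, 10) tool shift mm [-9.2 -2.   4. ] rows 0.2039607805437114
(-12, 70, 0) tool shift mm [-9.2  0.   4. ] rows 0.2
[0.6046539550551012, 0.0931853760998825, 0.23460963420801428] [0.8342511160349784, -0.0692668418339503, 0.5452997792534121, 0.04330508934205678]
```

View pics/w10.png

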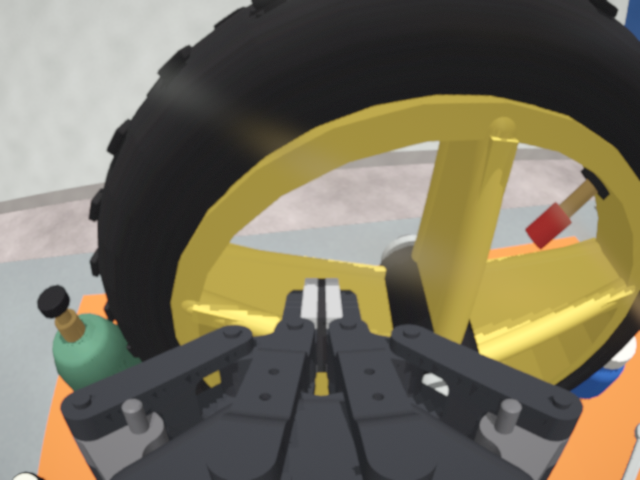

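carry_out(
  increments="-0.0055 -0.004 0.0025 0 0 0 1;-0.0055 -0.004 0.0025 0 0 0 1;-0.0055 -0.004 0.0025 0 0 0 1;-0.0045 -0.001 0.002 0 0 0 1;-0.0045 -0.001 0.002 0 0 0 1;0 0 0 0 0 0 1;0 0 0 0 0 0 1",
)

```text
clock: 13.4
tcp_pos: [0.6071, 0.106, 0.2071]
tool_rot: [0.834, -0.07, 0.545, 0.044]
force: [-0.1, -0.1, -0.3]
opening: 0.0002
```

```bash
python3 -c "
from h import *
print(rot(23));go((-12,70,5),(-12,70,-1))
s=state()
cv2.imwrite('pics/w11.png',capture('wrist')[:,:,::-1])
print(s['tcp_pos'].tolist(),s['tool_rot'].tolist())"
```

```text
[-0.01  0.67 -0.22]
at [-12.3  68.9  10.1] z [ 0.916  0.    -0.401] y [-0.001 -1.    -0.004] q [ 0.11  0.67  2.22  3.46  0.92 -1.65] F [-0.1 -0.1 -0.3]
(-12, 70, 5) tool shift mm [-4.5 -1.1  2.3] rows 0.10392047278942329
(-12, 70, -1) tool shift mm [-5.5  0.   2.4] rows 0.12
[0.6071272884674944, 0.10598031305644642, 0.20706951828482342] [0.834163067161563, -0.07012345643659063, 0.5452912573356992, 0.043727827687317644]
```

View pics/w11.png

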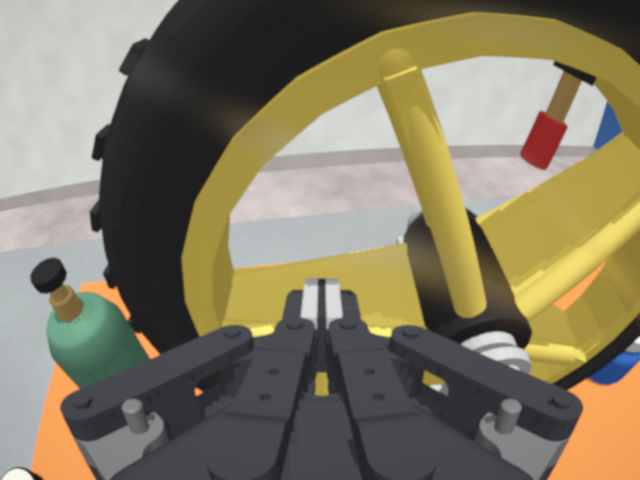

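```bash
python3 -c "
from h import *
P=([0.60713,0.10598,0.20707],[0.83416,-0.07012,0.54529,0.04373])
for u,v in((538,160),(544,140),(554,117),(568,80)):
  y,z=wplane(*P,u,v);print(y,z,np.hypot(y,z),np.degrees(np.arctan2(-y,z)))
"
```

```text
-0.015321747451239456 0.07272200953382574 0.07431854826083058 11.89759835035397
-0.015341528951578354 0.08140801583339041 0.08284097749605361 10.672356634031276
-0.0170059310622648 0.0911626902055549 0.09273531030200136 10.566779120772486
-0.019151025206746077 0.10619601201910334 0.10790901137176155 10.222651811392032
```

carry_out(
  increments="-0.0018 0 0.0008 0 0 0 1;-0.0018 0 0.0008 0 0 0 1;-0.0018 0 0.0008 0 0 0 1;-0.0018 0 0.0008 0 0 0 1;-0.0018 0 0.0008 0 0 0 1;0 0 0 0 0 0 1;0 0 0 0 0 0 1",
)

```text
clock: 14.15
tcp_pos: [0.6076, 0.1057, 0.1977]
tool_rot: [0.834, -0.071, 0.546, 0.044]
force: [0.1, 0.1, -0.3]
opening: -0.0002
```

```bash
python3 -c "
from h import *
go((-12,70,-4))
s=state()
cv2.imwrite('pics/w12.png',capture('wrist')[:,:,::-1])
print(s['tcp_pos'].tolist(),s['tool_rot'].tolist())"
```

```text
at [-11.8  68.7   0.7] z [ 0.916 -0.001 -0.4  ] y [-0.002 -1.    -0.004] q [ 0.11  0.7   2.22  3.46  0.95 -1.64] F [ 0.1  0.1 -0.3]
(-12, 70, -4) tool shift mm [-4.4 -1.3  1.7] rows 0.09778507934939203
[0.6076089318765316, 0.10571053672751328, 0.19771062449675558] [0.8337470130261484, -0.07058861830701746, 0.5458577376717919, 0.04384627075721268]
```

View pics/w12.png

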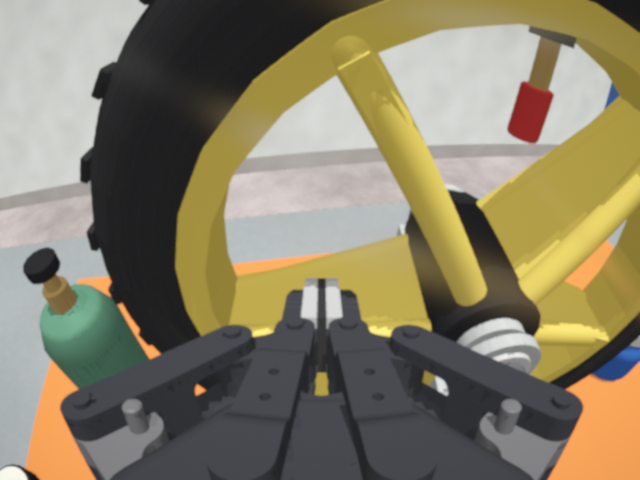

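```bash
python3 -c "
from h import *
P=([0.60761,0.10571,0.19771],[0.83375,-0.07059,0.54586,0.04385])
for u,v in((526,136),(531,112),(538,87),(547,50)):
  y,z=wplane(*P,u,v);print(y,z,np.hypot(y,z),np.degrees(np.arctan2(-y,z)))
"
```

```text
-0.006723171970681457 0.0729868800472982 0.07329587778576672 5.262937310996087
-0.00626830150488908 0.08254231728773459 0.08277998397550729 4.342732512471799
-0.006791423527251874 0.09220537148048435 0.09245514568362666 4.212536717055731
-0.007404586881022633 0.10597717942207308 0.10623554238171368 3.996739949998393
```

carry_out(
  increments="0.0046 0 -0.002 0 0 0 1;-0.0048 0 -0.011 0 0 0 1;-0.0048 0 -0.011 0 0 0 1;-0.0048 0 -0.011 0 0 0 1;-0.0048 0 -0.011 0 0 0 1;0 0 0 0 0 0 1;0.019 0.018 -0.012 0 0 0 1;0.019 0.018 -0.012 0 0 0 1;0.019 0.018 -0.012 0 0 0 1;0.019 0.018 -0.012 0 0 0 1;0 0 0 0 0 0 1;0 0 0 0 0 0 1;0 0 0 0 0 0 1",
)

```text
clock: 15.5
tcp_pos: [0.5351, 0.045, 0.2909]
tool_rot: [0.834, -0.07, 0.546, 0.044]
force: [0.2, -0.0, -0.3]
opening: 0.0001
```

```bash
python3 -c "
from h import *
go((-60,70,5))
s=state()
cv2.imwrite('pics/w13.png',capture('wrist')[:,:,::-1])
cv2.imwrite('pics/scene13.png',capture('scene')[:,:,::-1])
cv2.imwrite('pics/side13.png',capture('side')[:,:,::-1])
a=cv2.imread('pics/scene13.png')[160:360,220:380]; cv2.imwrite('pics/sc13c.png',cv2.resize(a,(480,600),interpolation=cv2.INTER_CUBIC))
print(s['tcp_pos'].tolist(),s['tool_rot'].tolist())"
```

```text
at [-73.4  -3.   93.9] z [ 0.916  0.    -0.4  ] y [-0.002 -1.    -0.004] q [-0.08  0.4   2.38  3.25  0.8  -1.61] F [ 0.2 -0.  -0.3]
(-60, 70, 5) tool shift mm [-76.4 -72.7  47.9] rows 2.3162616522060584
[0.5350621963399376, 0.04501472486594726, 0.2908848502995907] [0.8337988319846658, -0.07032481270778591, 0.5458268206470227, 0.043669329751955185]
```

View pics/w13.png

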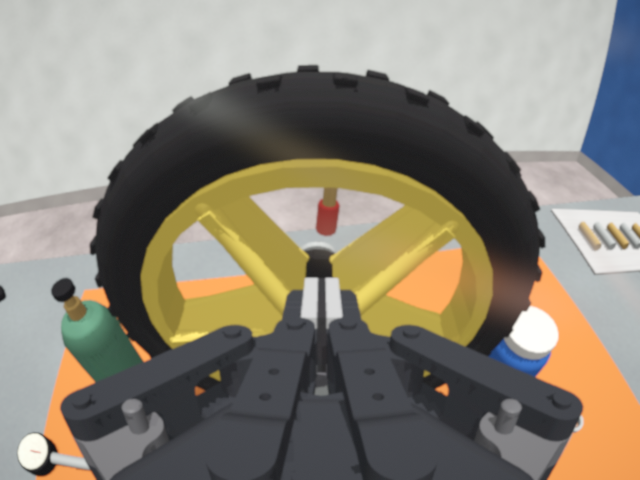

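View pics/sc13c.png

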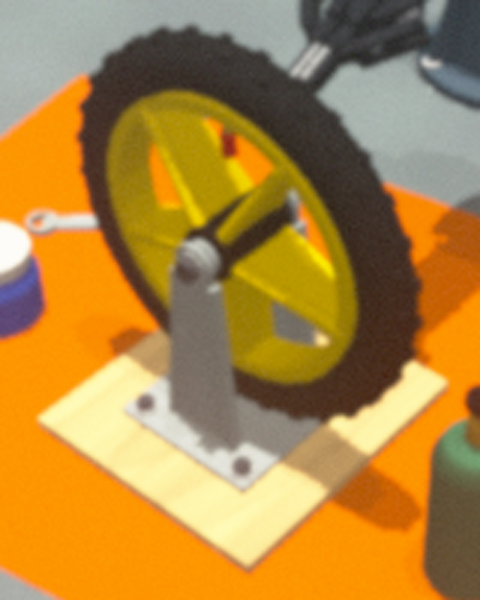

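```bash
cat > fit.py <<'E'
from h import *
import sys
def fit(f,pos,q,draw=None):
    a=cv2.imread(f);h=cv2.cvtColor(a,cv2.COLOR_BGR2HSV)
    m=cv2.inRange(h,(22,110,60),(35,255,255));m[:, :130]=0;m[:,510:]=0
    # outermost yellow per ray from image centre of the wheel
    P=[];U=[]
    cx,cy=318,265
    for t in np.radians(np.arange(178,363,2)):
        for r in range(230,60,-1):
            u=int(round(cx+r*np.cos(t)));v=int(round(cy+r*np.sin(t)))
            if 0<=u<638 and 0<=v<480 and m[v,u]:
                if m[int(round(cy+(r-3)*np.sin(t))),int(round(cx+(r-3)*np.cos(t)))]: P.append(wplane(pos,q,cx+(r+.5)*np.cos(t),cy+(r+.5)*np.sin(t),-.019));U.append((u,v));break
    P=np.array(P)
    from scipy.optimize import least_squares
    g=lambda x:np.hypot(P[:,0]-x[0],P[:,1]-x[1])-x[2]
    s=least_squares(g,[0,0,.12],loss='soft_l1',f_scale=.001);print('centre',s.x.round(4),'rms',np.std(s.fun),len(P))
    g2=lambda x:np.hypot(P[:,0]-x[0],P[:,1]-x[1])-.1235
    s2=least_squares(g2,[0,0],loss='soft_l1',f_scale=.001);print('fixed r',s2.x.round(4))
    mr=cv2.inRange(h,(0,150,90),(6,255,255))|cv2.inRange(h,(174,150,90),(180,255,255));mr[:, :200]=0;mr[:,440:]=0;mr[280:]=0
    n,l,st,ce=cv2.connectedComponentsWithStats(mr);i=1+np.argmax(st[1:,4]);print('red',st[i],ce[i])
    y,z=wplane(pos,q,*ce[i]);print('cap',y,z); 
    for c in (s.x,s2.x): d=(y-c[0],z-c[1]);print(np.hypot(*d),np.degrees(np.arctan2(-d[0],d[1])))
    for p in U: cv2.circle(a,p,2,(255,0,255),-1)
    cv2.imwrite('pics/fit_'+f.split('/')[-1],a)
E
python3 -c "
from fit import *
fit('pics/w13.png',[0.53506,0.04501,0.29088],[0.8337988,-0.0703248,0.5458268,0.0436693])"
```

```text
centre [0.0002 0.0119 0.1202] rms 0.0004983203188473971 93
fixed r [0.0003 0.0083]
red [319 201  19  27 342] [326.8625731  214.37426901]
cap -0.006895317653533159 0.08501873182339814
0.0734549446638332 5.55841768338892
0.07709174316498113 5.3208716539507375
```

View pics/fit_w13.png

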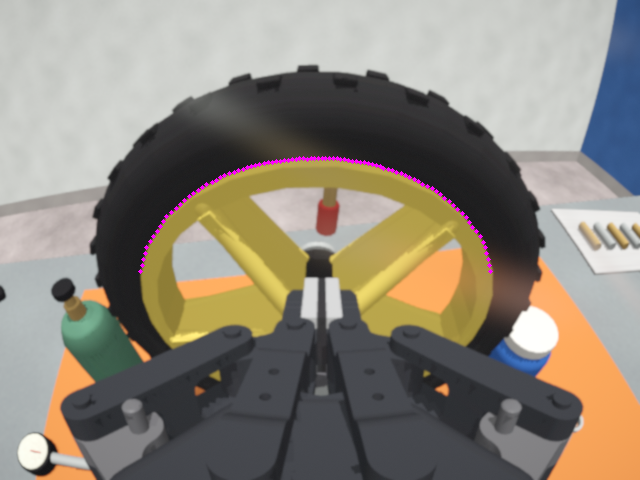

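carry_out(
  increments="-0.019 -0.018 0.012 0 0 0 1;-0.019 -0.018 0.012 0 0 0 1;-0.019 -0.018 0.012 0 0 0 1;-0.018 -0.018 0.012 0 0 0 1;0 0 0 0 0 0 1;0 0 0 0 0 0 1",
)

```text
clock: 16.25
tcp_pos: [0.5604, 0.1143, 0.2028]
tool_rot: [0.834, -0.07, 0.545, 0.044]
force: [0.5, 0.3, 1.4]
opening: 0.0
```

```bash
python3 -c "
from h import *
print(rot(23.5));go((-12,69,6),(-12,69,-4))"
```

```text
[-0.03  0.15 -0.18]
at [-59.8  69.5   5.8] z [ 0.916  0.001 -0.401] y [-0.001 -1.    -0.003] q [ 0.16  0.7   2.32  3.48  1.04 -1.61] F [0.5 0.3 1.4]
(-12, 69, 6) tool shift mm [19.3  0.4 43.7] rows 0.9557789037957422
(-12, 69, -4) tool shift mm [-9.2  0.   4. ] rows 0.2
```

carry_out(
  increments="0.005 0 0.011 0 0 0 1;0.005 0 0.011 0 0 0 1;0.0048 0 0.011 0 0 0 1;0.0048 0 0.011 0 0 0 1;0 0 0 0 0 0 1;-0.0018 0 0.0008 0 0 0 1;-0.0018 0 0.0008 0 0 0 1;-0.0018 0 0.0008 0 0 0 1;-0.0018 0 0.0008 0 0 0 1;-0.0018 0 0.0008 0 0 0 1;-0.001 0 0.0004 0 0 0 1;0 0 0 0 0 0 1",
)

```text
clock: 17.45
tcp_pos: [0.6083, 0.1056, 0.1933]
tool_rot: [0.834, -0.071, 0.546, 0.044]
force: [1.3, -0.8, 0.4]
opening: 0.0001
```

```bash
python3 -c "
from h import *
go((-12,69,-6))
s=state();a=capture('wrist')[:,:,::-1]
cv2.imwrite('pics/w14.png',a);P=(s['tcp_pos'],s['tool_rot'])
h=cv2.cvtColor(a,cv2.COLOR_BGR2HSV)
mr=cv2.inRange(h,(0,150,90),(6,255,255))|cv2.inRange(h,(174,150,90),(180,255,255));mr[:,:440]=0;mr[200:]=0
n,l,st,ce=cv2.connectedComponentsWithStats(mr);i=1+np.argmax(st[1:,4]);print(st[i],ce[i],wplane(*P,*ce[i]))
"
```

```text
at [-11.1  68.7  -3.7] z [ 0.917 -0.001 -0.4  ] y [-0.003 -1.    -0.004] q [ 0.11  0.71  2.22  3.45  0.96 -1.64] F [ 1.3 -0.8  0.4]
(-12, 69, -6) tool shift mm [-2.4 -0.3  0.1] rows 0.04931305800628525
[ 501   69   42   60 1746] [520.79095074  99.12142039] (np.float64(-0.00047580488337711356), np.float64(0.08255327029319637))
```

View pics/w14.png

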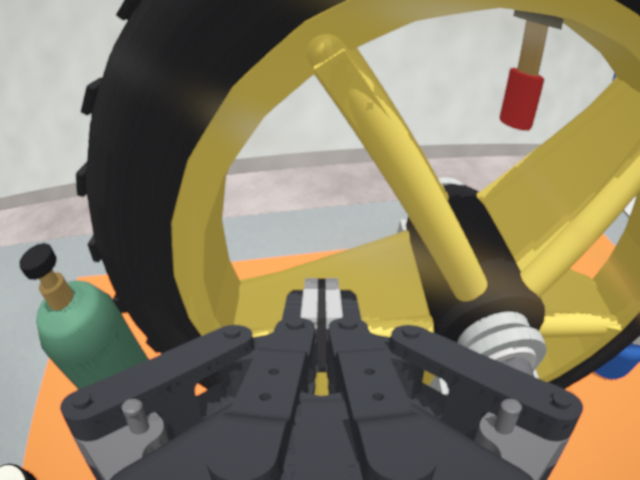

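carry_out(
  increments="0.0046 0 -0.002 0 0 0 1;-0.0048 0 -0.011 0 0 0 1;-0.0048 0 -0.011 0 0 0 1;-0.0048 0 -0.011 0 0 0 1;-0.0048 0 -0.011 0 0 0 1;0 0 0 0 0 0 1;0.019 0.018 -0.012 0 0 0 1;0.019 0.018 -0.012 0 0 0 1;0.019 0.018 -0.012 0 0 0 1;0.019 0.018 -0.012 0 0 0 1;0 0 0 0 0 0 1;0 0 0 0 0 0 1;0 0 0 0 0 0 1",
)

```text
clock: 18.8
tcp_pos: [0.5357, 0.0449, 0.2862]
tool_rot: [0.834, -0.07, 0.546, 0.044]
force: [0.1, 0.1, -0.3]
opening: -0.0001
```

```bash
python3 -c "
from fit import *
go((-60,70,5))
s=state()
cv2.imwrite('pics/w15.png',capture('wrist')[:,:,::-1])
cv2.imwrite('pics/scene15.png',capture('scene')[:,:,::-1])
cv2.imwrite('pics/side15.png',capture('side')[:,:,::-1])
fit('pics/w15.png',s['tcp_pos'],s['tool_rot'])
a=cv2.imread('pics/scene15.png');b=cv2.imread('pics/side15.png');c=np.hstack([cv2.resize(x,(400,300)) for x in(a,b)]);cv2.imwrite('pics/both15.png',c)
"
```

```text
at [-72.8  -3.   89.2] z [ 0.916  0.    -0.4  ] y [-0.002 -1.    -0.004] q [-0.08  0.41  2.39  3.24  0.82 -1.6 ] F [ 0.1  0.1 -0.3]
(-60, 70, 5) tool shift mm [-72.4 -72.7  45.5] rows 2.2441679956956158
centre [0.0002 0.0108 0.1209] rms 0.0004646714017787489 93
fixed r [0.0003 0.0079]
red [309 195  20  32 454] [318.04185022 210.94493392]
cap -0.0017504969034526758 0.08330273384183035
0.07252228937907247 1.5681883730324042
0.07545094904566511 1.5501579448283447
```

View pics/fit_w15.png

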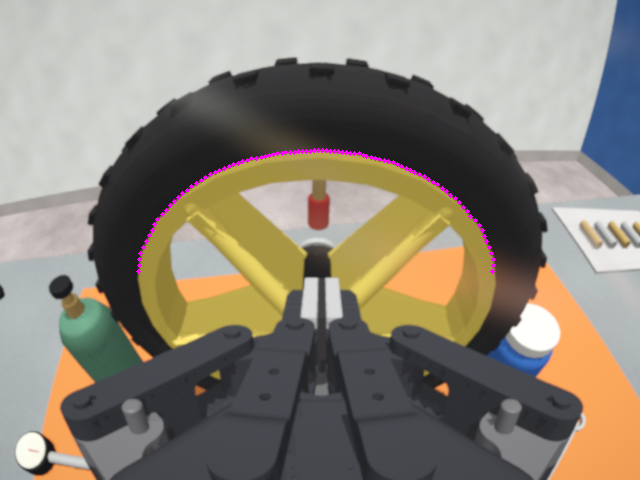

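View pics/both15.png

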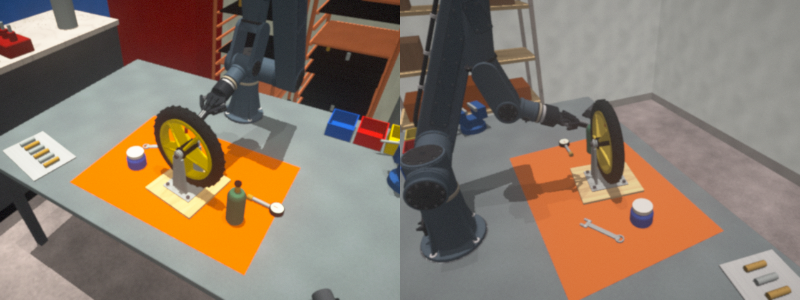

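```bash
python3 -c "
from cell import ticket
print(ticket.hand_in())"
```

```text
the job is handed in; nothing more can be done
None
```

The wheel is turned and handed in, with the valve about 1.5° clockwise of straight up. That is roughly 2 mm to one side at 90 mm radius, against the 11 mm allowed. I don't have a verdict, as the hand-in reports none.

- **Turning:** I turned the wheel anticlockwise as the robot sees it, with closed fingers, entering only sectors without the valve. The first push moved the valve from about 141° to 75°, and I drew the fingers right out. The second took it to about 5°, and I drew them out again. A short trim push did the rest.
- **Last checks:** The fingers were out of the wheel, with the TCP 73 mm in front of the wheel's middle plane. The force reading was about zero. In the last pictures the loose things looked where they began; I checked that by eye, not by measurement. I never saw the fingers touch the tyre or the valve.
- **Disagreement:** The fitted wheel centre came out 8–11 mm higher than the axle height I had assumed. That puts the cap's centre 72–75 mm from the fitted centre, where about 82 mm was expected. The sideways position agreed to within 1 mm, so the valve angle should hold.

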